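Carry a brass ring on a flat lifter to the checking stand

ROBOT

A 6-joint arm with a two-finger parallel gripper is mounted at the origin on a cart in front of the work surface, level with it; the furniture and walls round the work are solid. World frame = base frame: x ahead of the robot, y to its left, z up, the work surface at z = 0. Lengths are in m, angles in rad, forces in N, time in s.
With the tool pointing down it reaches from about 0.35 to 0.725 m from the base axis. Payload 6 kg.
Tool frame: the origin (TCP) lies on the mounting face of the last link; the fingertips stand 173 mm ahead of it and the grasp point (between the pads) lies 155 mm ahead of it; z points along the fingers, y is the direction in which the jaws open and shut (so a half turn about z gives the same grasp; the last joint's range is limited). The gripper opens to 85 mm and grips with 20 to 120 N. Pads are 22 mm wide; open, the fingers measure 114 mm over their backs; the gripper's body (76 mm by 85 mm) begins 54 mm behind the grasp point. The pads swing forward as they close: fully open they stand 13 mm farther back than shut.
Start: joints at [-0.814, 0.04, 0.085, 0, -1.615, -0.334], TCP at [0.246, -0.547, 0.405] pointing down, gripper open.
Joint ranges: [-2.56, 2.56], [-1.29, 2.01], [-1.08, 1.49], [-3.29, 1.98], [-2.81, -0.18], [-2.99, 2.99]. Speed limits (rad/s): [2.57, 2.57, 3.01, 3.14, 3.14, 3.14].

INTERFACE

Orientations are given as a unit quaternion [w, x, y, z].
In Python, from rig import arm gives the robot as it stands. The module is installed in compiled form; this text tells all that it offers.
- The arm moves only by the shell command python3 -m handwheel 'ROWS' [FORCE]. ROWS is JSON, a list of rows, each a list of 3 entries, a list of its own where there are three numbers: the closure, from 0 (fully open) to 1 (shut), then the shift along the tool's x, y, z normalised to -1 to 1, where 1 is 250 mm, then the turn, a rotation vector about the tool's x, y, z normalised to -1 to 1, where 1 is 180 degrees. In form: [[claw, [tx, ty, tz], [rx, ry, rz]], ...]. A call has 1 to 20 rows; each row shifts and turns the commanded pose from where the row before left it, along the tool's axes as they then stand; what a row does not reach is not made up. A row lasts 1/12 s, in which the tool goes at most 41.7 mm and 7.16 degrees, less where a joint would pass 70% of its speed; a pose out of reach is approached as far as the arm can. A call with a number of a shift or a turn outside -1 to 1 is refused whole. A call with a gripper value outside its range is refused whole. The fingers move at their own pace and stop on an object; FORCE is the grip in N (left out, the last holds). Time passes only in rows, so rows that do not move let the fingers close. It gives the time, the measured TCP pose, the force and the opening at its end, in the units of the state.
- arm.sense(): the state, without advancing time (a new reading comes with each control period).
- arm.grab_frame(name): name is "side" or "top"; returns a dict with "img" (384x512x3 uint8, blue, green, red), "K" (3x3 intrinsics, pixels), "rvec" (rotation vector, rad) and "tvec" (3), from world to camera coordinates, as OpenCV has them. Camera axes: x right, y down, z forward; pixel columns grow to the right and rows downward; lengths in m; the calibration is good to about 2 mm. A picture is of the moment at which its call begins. There is no depth.
- arm.job_done(): hands the job in, once; it reports no verdict.
The state is a dict: "t": time; "joints": joint angles; "joint_velocities": joint speeds; "joint_efforts": joint torques, N m; "ee_pos": TCP position; "ee_rot": TCP orientation; "ft_force": force on the tool from outside, world axes, zero at the start; "torque": the same for the moment, N m; "grip_width": opening from 0.0 (shut) to 1.0 (fully open).
Only numpy, scipy, OpenCV 4.12 (cv2) and the standard library are available. Lean on these libraries where they do the work, as an engineer would, in place of code of your own. Each camera call takes 0.05 s, during which the arm holds its last target. There are 200 camera calls.

TASK

Pick up the green-handled lifter, slide its flat blade under the brass ring on the aluminium stand and carry the ring, level and balanced on the blade and never touched by the gripper, to the blue checking fixture. Lower it centred onto the fixture's two yellow-topped rails and draw the blade out, lay the lifter flat on its black rubber pad again and let go, then swing the fixture's gauge arm by its red knob over the ring until it stops. Leave the loose bearing and the loose nut where they lie.

Things in the scene. Friction and masses are not known exactly. Their poses are not given: they have to be found in the camera images.
- lifter_grip (a point): Centre of the lifter's upright green handle, which is 44 mm long (x), 16 mm thick (y) and spans 4 to 52 mm above the lifter's underside; this point is 30 mm above the underside. x points along the blade to its tip, z up. Grip the handle across its thickness (y) from above. Below the handle lies a steel heel plate, 60 x 46 x 4 mm, centred under it. The lifter weighs about 0.16 kg and starts lying flat on the rubber pad, its blade roughly along the pad's long side.
- lifter_blade (a point): Point on the top of the lifter's flat steel blade where the ring's centre should rest (a red cross line), 80 mm ahead of the handle's centre and 4 mm above the lifter's underside. The blade is 26 mm wide and 4 mm thick, ends 30 mm beyond this point and has the same underside as the heel plate. Axes as lifter_grip.
- lifter_mid (a point): Point on the lifter's centre line, 40 mm ahead of the handle's centre, 2 mm above its underside: the middle of its length. The whole lifter is 145 mm long.
- pad_top (a point): Centre of the top face of the fixed black rubber pad, 190 mm (x) by 72 mm (y), 5 mm thick; the lifter's place.
- ring_center (a point): Centre, half-way up, of the brass ring with three small lugs: 60 mm across, 8 mm high, about 60 g, loose. It lies flat on the stand's rails (within about 4 mm of stand_seat). z up; its yaw does not matter.
- stand_seat (a point): Middle between the rail tops of the fixed aluminium stand with white-topped rails, 56 mm above the table. Two upright rails, each 60 mm long (x) and 22 mm wide, run along x with an open slot 38 mm wide (y) between them; the slot is open at both ends and at the top, and its floor is 8 mm above the table. The blade enters the slot along +x from the robot's side, under the ring. Base plate 80 x 90 mm.
- fixture_seat (a point): Middle between the rail tops of the fixed blue checking fixture with yellow-topped rails, 56 mm above the table: where the ring's centre belongs. Same rails and slot as the stand's (slot along x, 38 mm wide, floor 10 mm above the table), entered along +x from the robot's side; lower the blade into the slot until the ring rests on the rails, then draw it out along -x. Stand and fixture may change places.
- ring: The brass ring of ring_center; the body's origin is on its underside, 2 mm off its centre.
- lifter: The lifter; the body's origin is on its underside, below the centre of the handle; x along the blade.
- pad: The rubber pad; the body's origin is the centre of its underside.
- stand: The aluminium stand; the body's origin is the centre of its underside, x along the slot.
- fixture: The blue fixture; the body's origin is on its underside below fixture_seat, x along the slot. The post of the gauge arm stands at y = +65 mm.
- gauge_arm (a joint): Angle of the gauge arm about its upright post. 0 = closed, against its stop, the knob above fixture_seat; it grows counter-clockwise seen from above, as the arm swings open towards the fixture's +x. Starts about 1.0 to 1.4. Stiff enough to stay where it is left; under 1 N at the knob moves it.
- gauge_knob (a point): Point on the axis of the red upright knob at the end of the gauge arm: 14 mm across, from 78 to 114 mm above the table; this point is 100 mm above the table. The arm below the knob is a bar from 70 to 78 mm above the table, so keep fingertips above 79 mm.
- gauge_hinge (a point): Axis of the gauge arm's post (vertical), at the arm's underside, 70 mm above the table. The knob moves round it on a circle of 65 mm radius. A small round dial, 31 mm across, sits on the pivot up to 91 mm above the table.
- bearing_center (a point): Centre of a loose steel ball bearing, 70 mm across, 23 mm high: leave alone.
- nut_center (a point): Centre of a loose steel hexagon nut, 24 mm across flats, 12 mm high: leave alone.

How it is judged:
By the outcome, as a careful person would: the job done as asked, in the order asked, and still so for the second after the job is handed in, with the robot touching nothing.
It also fails if it takes over 61 s, if anything falls off the work surface, if the arm or the gripper's body presses on something with over 40 N, if the wrist force passes 120 N, or if a joint passes its speed limit or range.

## Working session

There is one attempt and no reset: what is moved stays moved. The work goes in short steps, Python scripts to look and compute and a shell command to move; the robot and the scene stay as the last step left them, time stands still between calls to the robot, and variables do not carry over. Pictures are saved under pics/ and viewed, about 8 in all and at most 12, crops included, and the job is handed in when it is done.

```bash
mkdir -p pics; cat > h.py <<'E'
import numpy as np, cv2
from rig import arm
def grab(n):
    f=arm.grab_frame(n); R,_=cv2.Rodrigues(np.array(f["rvec"],float)); return f["img"],np.array(f["K"],float),R,np.array(f["tvec"],float).ravel()
def ray(cam,px,z):
    _,K,R,t=cam; d=R.T@np.linalg.inv(K)@np.array([px[0],px[1],1.]); c=-R.T@t
    return c+d*(z-c[2])/d[2]
def proj(cam,p):
    _,K,R,t=cam; q=K@(R@np.array(p,float)+t); return q[:2]/q[2]
E
python3 - <<'E'
from h import *
s=arm.sense(); print(s)
for n in("top","side"):
    c=grab(n); cv2.imwrite(f"pics/{n}0.png",c[0]); np.savez(f"{n}0.npz",*c); print(n,c[1],-c[2].T@c[3],c[2][2])
E
```

```text
{'t': 0.0, 'joints': array([-8.14319599e-01,  4.07859701e-02,  8.37829647e-02, -5.01530848e-04,
       -1.61552933e+00, -3.33670210e-01]), 'joint_velocities': array([ 0.00082748,  0.00054255, -0.00183789,  0.00172197,  0.00043322,
       -0.0005891 ]), 'joint_efforts': array([-9.96052700e-05, -3.68209291e+01,  3.47415769e+01,  6.93272308e+00,
       -5.39233632e-03,  9.46672074e-08]), 'ee_pos': array([ 0.24625583, -0.5470933 ,  0.40367049]), 'ee_rot': array([-2.35822123e-04, -2.09842790e-01,  9.77734722e-01,  8.72111479e-04]), 'ft_force': array([-0.43066927, -0.08834904,  0.1685324 ]), 'torque': array([ 0.05366343,  0.01424931, -0.01989187]), 'grip_width': 0.9998755864634744}
top [[424.29425216   0.         250.89356319]
 [  0.         424.29425216 193.97324192]
 [  0.           0.           1.        ]] [ 0.40539245 -0.24685403  0.91970059] [ 0.1974562   0.02947413 -0.97986852]
side [[472.78194457   0.         248.37679048]
 [  0.         472.78194457 194.44246804]
 [  0.           0.           1.        ]] [ 0.50562812 -1.01033888  0.69366274] [ 0.04441736  0.77609024 -0.62905567]
```

View pics/top0.png

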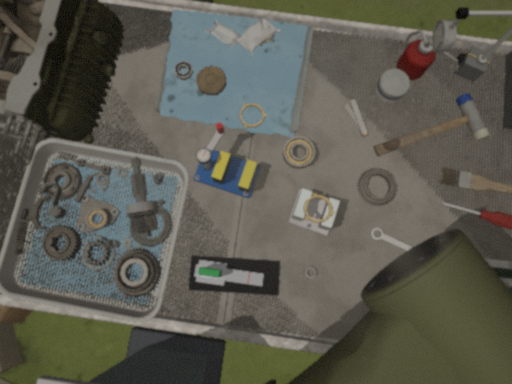

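View pics/side0.png

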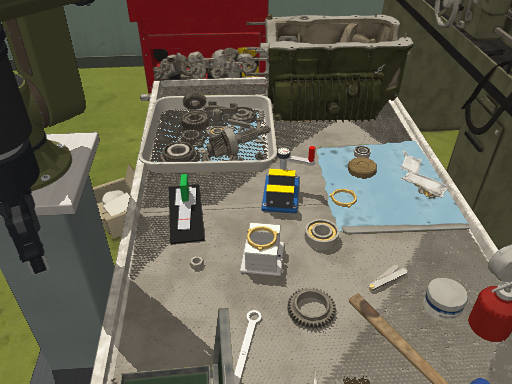

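```bash
cat > meas.py <<'E'
from h import *
def load(n): z=np.load(n); return [z[k] for k in z.files]
def blobs(img,lo,hi,amin=30,roi=None):
    m=cv2.inRange(cv2.cvtColor(img,cv2.COLOR_BGR2HSV),lo,hi)
    if roi: k=np.zeros_like(m); k[roi[1]:roi[3],roi[0]:roi[2]]=1; m=m*k
    cs,_=cv2.findContours(m,cv2.RETR_EXTERNAL,cv2.CHAIN_APPROX_NONE)
    out=[]
    for c in cs:
        a=cv2.contourArea(c)
        if a>=amin: out.append((a,cv2.minAreaRect(c),c))
    return sorted(out,key=lambda o:-o[0])
def rect(cam,r,z):
    p=np.array([ray(cam,q,z)[:2] for q in cv2.boxPoints(r)])
    c=p.mean(0);e=[p[1]-p[0],p[2]-p[1]]; e.sort(key=np.linalg.norm)
    return c.round(4),np.round([np.linalg.norm(e[1]),np.linalg.norm(e[0])],4),round(float(np.degrees(np.arctan2(e[1][1],e[1][0]))),1)
def show(cam,name,lo,hi,z,amin=30,roi=None,n=4):
    for a,r,c in blobs(cam[0],lo,hi,amin,roi)[:n]: print(name,a,np.round(r[0],1),*rect(cam,r,z))
E
python3 - <<'E'
from meas import *
T=load("top0.npz");S=load("side0.npz")
for cam,tag,rois in((T,"top",dict(l=(180,245,290,305),s=(280,180,350,240),f=(190,115,265,200))),(S,"side",dict(l=(165,165,215,250),s=(235,220,295,280),f=(255,140,325,220)))):
    print(tag)
    show(cam,"green",(40,100,50),(85,255,255),.057,10,rois['l'])
    show(cam,"redline",(0,60,60),(10,255,255),.009,1,rois['l']); show(cam,"redline2",(170,60,60),(180,255,255),.009,1,rois['l'])
    show(cam,"pad",(0,0,0),(180,255,45),.005,300,rois['l'])
    show(cam,"yellow",(22,120,90),(35,255,255),.056,30,rois['f'])
    show(cam,"white",(0,0,185),(180,60,255),.056,30,rois['s'])
    show(cam,"brass",(12,70,60),(30,255,255),.060,30,rois['s'])
    show(cam,"knob",(0,120,60),(8,255,255),.100,10,rois['f']);show(cam,"knob2",(172,120,60),(180,255,255),.100,10,rois['f'])
I=T[0][110:310,170:350]; J=S[0][140:285,160:345]
A=cv2.resize(I,None,fx=2.2,fy=2.2,interpolation=cv2.INTER_CUBIC);B=cv2.resize(J,None,fx=2.1,fy=2.1,interpolation=cv2.INTER_CUBIC)
o=np.zeros((600,800,3),np.uint8);o[:A.shape[0],:A.shape[1]]=A;o[:B.shape[0],400:400+B.shape[1]]=B;cv2.imwrite("pics/c1.png",o)
E
```

```text
top
green 105.0 [209.5 271.6] [ 0.4106 -0.1617] [0.042  0.0125] -89.7
pad 1169.0 [234.1 274.9] [ 0.4117 -0.2093] [0.1872 0.0676] -85.5
yellow 252.0 [220.6 165.3] [ 0.6314 -0.1489] [0.061  0.0232] -9.9
yellow 240.0 [247.6 174.4] [ 0.6202 -0.2081] [0.0594 0.0212] -10.3
brass 568.5 [318.4 208.6] [ 0.5684 -0.3625] [0.0586 0.0583] -15.8
knob 28.0 [219.8 127.1] [ 0.6991 -0.1395] [0.0172 0.0101] -145.7
side
green 175.5 [184.  187.5] [ 0.4118 -0.1884] [0.0962 0.0182] -88.0
redline 3.5 [184.  218.5] [ 0.4093 -0.2378] [0.0218 0.0033] -4.3
pad 937.5 [184.5 213.8] [ 0.4086 -0.2109] [0.1926 0.0792] -85.5
yellow 164.5 [280.  188.3] [ 0.6206 -0.2075] [0.0607 0.0256] -10.6
yellow 141.0 [281.9 172.2] [ 0.6318 -0.1492] [0.06   0.0249] -10.9
white 184.0 [258.7 257.6] [ 0.5577 -0.4081] [0.0796 0.063 ] 78.5
white 97.5 [264.3 226.4] [ 0.5754 -0.3262] [0.0611 0.021 ] -16.3
brass 536.5 [262. 238.] [ 0.5679 -0.3617] [0.0656 0.059 ] -96.4
knob 74.5 [311.  153.5] [ 0.6963 -0.143 ] [0.0598 0.0137] -99.9
```

View pics/c1.png

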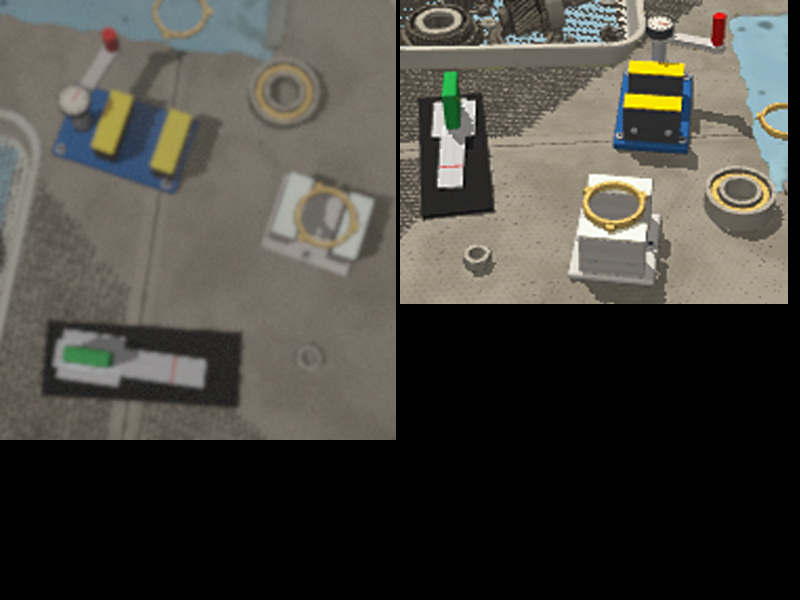

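```bash
cat >> h.py <<'E'
def deltas(target, yaw_deg, s=None):
    """target = grasp point xyz, yaw of tool x (deg). prints turn then shift (after turn) in row units"""
    s=s or arm.sense(); from scipy.spatial.transform import Rotation as Ro
    w,x,y,z=s["ee_rot"]; R=Ro.from_quat([x,y,z,w]).as_matrix()
    c,n=np.cos(np.radians(yaw_deg)),np.sin(np.radians(yaw_deg))
    G=np.array([[c,n,0],[n,-c,0],[0,0,-1.]])
    rv=Ro.from_matrix(R.T@G).as_rotvec()/np.pi
    tcp=np.array(target)+[0,0,.155]
    print("yaw now",np.degrees(np.arctan2(R[1,0],R[0,0])).round(2),"grasp now",(s["ee_pos"]+R[:,2]*.155).round(4),"width",round(s["grip_width"]*85,1),"t",round(s["t"],2),"F",np.round(s["ft_force"],1))
    print("turn",rv.round(4),"shift after",(G.T@(tcp-s["ee_pos"])/.25).round(4),"shift before",(R.T@(tcp-s["ee_pos"])/.25).round(4))
E
python3 - <<'E'
from meas import *
T=load("top0.npz");S=load("side0.npz")
show(T,"steel",(0,0,110),(180,60,255),.009,20,(185,245,285,300)); show(T,"blade",(0,0,110),(180,60,255),.009,20,(236,245,285,300))
show(S,"steel",(0,0,120),(180,60,255),.009,20,(165,165,215,250)); 
for th in(120,135,150,165): show(T,"white%d"%th,(0,0,th),(180,50,255),.056,40,(280,180,350,240),3)
# red line top by red excess
for cam,roi,z in((T,(236,255,275,290),.009),(S,(170,205,200,235),.009)):
    I=cam[0].astype(float); e=I[:,:,2]-I[:,:,1]; k=e[roi[1]:roi[3],roi[0]:roi[2]]; ys,xs=np.nonzero(k>25); w=k[ys,xs]
    if len(xs): p=(roi[0]+(xs*w).sum()/w.sum(),roi[1]+(ys*w).sum()/w.sum()); print("red",len(xs),np.round(p,1),ray(cam,p,z).round(4))
# handle triangulated top green
E
```

```text
steel 807.5 [255.5 272. ] [ 0.4246 -0.2532] [0.1219 0.1122] -81.7
steel 710.5 [228.6 274.7] [ 0.4103 -0.1978] [0.1458 0.0461] -89.7
steel 30.5 [223. 296.] [ 0.3654 -0.1931] [0.0125 0.0122] -81.7
steel 27.0 [231. 296.] [ 0.3678 -0.2097] [0.0125 0.0122] -81.7
blade 740.0 [260. 272.] [ 0.426  -0.2626] [0.1122 0.1026] -172.6
blade 310.0 [248.9 277.6] [ 0.4106 -0.2412] [0.0585 0.0263] -89.7
steel 653.0 [189.5 226.5] [ 0.4219 -0.2605] [0.1411 0.1105] -90.5
steel 422.5 [185.  207.5] [ 0.4099 -0.1974] [0.1416 0.0471] -88.7
white120 767.0 [303.3 209.8] [ 0.5629 -0.3323] [0.1274 0.0753] -157.0
white120 223.5 [287. 192.] [ 0.5945 -0.2945] [0.051  0.0293] 7.5
white120 190.0 [329.9 212.4] [ 0.5647 -0.3875] [0.0623 0.0246] -10.0
white135 284.5 [301.6 202.3] [ 0.5772 -0.3272] [0.0609 0.0275] -10.9
white135 179.5 [308.8 224.3] [ 0.5339 -0.3472] [0.0817 0.0177] -101.7
white135 172.0 [329.8 212.4] [ 0.5647 -0.3873] [0.0607 0.0234] -10.4
white150 221.5 [302.  202.6] [ 0.5767 -0.3281] [0.0589 0.0229] -11.0
white150 146.0 [330.2 212.4] [ 0.5649 -0.388 ] [0.0588 0.0206] -10.3
white150 45.5 [319. 228.] [ 0.5292 -0.3688] [0.0338 0.0131] -103.9
white165 174.0 [302.4 202.8] [ 0.5765 -0.329 ] [0.0562 0.0196] -11.0
white165 50.0 [330.3 220.6] [ 0.5478 -0.3901] [0.0328 0.0154] -40.1
white165 41.0 [334.9 203.4] [ 0.5847 -0.3956] [0.025  0.0146] -150.1
red 8 [248.4 277.1] [ 0.4113 -0.2399  0.009 ]
red 15 [184.1 218.8] [ 0.4096 -0.2389  0.009 ]
```

```bash
python3 -c "
from h import *
deltas([.4105,-.160,.14],-89.7)"
```

```text
yaw now -155.77 grasp now [ 0.2462 -0.5469  0.2488] width 85.0 t 0.1 F [ 0.2 -0.3  1. ]
turn [ 5.000e-04  2.000e-04 -3.671e-01] shift after [-1.545  -0.665   0.4352] shift before [-1.2345  1.1419  0.4368]
```

```bash
python3 -m handwheel '[[0,[-0.06,0.055,0.02],[0,0,0]],[0,[-0.09,0.083,0.032],[0,0,0]],[0,[-0.09,0.083,0.032],[0,0,0]],[0,[-0.09,0.083,0.032],[0,0,0]],[0,[-0.09,0.083,0.032],[0,0,0]],[0,[-0.09,0.083,0.032],[0,0,0]],[0,[-0.09,0.083,0.032],[0,0,0]],[0,[-0.09,0.083,0.032],[0,0,0]],[0,[-0.09,0.083,0.032],[0,0,0]],[0,[-0.09,0.083,0.032],[0,0,0]],[0,[-0.09,0.083,0.032],[0,0,0]],[0,[-0.09,0.083,0.032],[0,0,0]],[0,[-0.09,0.083,0.032],[0,0,0]],[0,[-0.09,0.083,0.032],[0,0,0]],[0,[-0.05,0.048,0.016],[0,0,0]]]' 80
python3 -m handwheel '[[0,[0,0,0],[0,0,-0.03]],[0,[0,0,0],[0,0,-0.03]],[0,[0,0,0],[0,0,-0.03]],[0,[0,0,0],[0,0,-0.03]],[0,[0,0,0],[0,0,-0.03]],[0,[0,0,0],[0,0,-0.03]],[0,[0,0,0],[0,0,-0.03]],[0,[0,0,0],[0,0,-0.03]],[0,[0,0,0],[0,0,-0.03]],[0,[0,0,0],[0,0,-0.03]],[0,[0,0,0],[0,0,-0.03]],[0,[0,0,0],[0,0,-0.037]],[0,[0,0,0],[0,0,0]]]'
python3 - <<'E'
from h import *
deltas([.4105,-.160,.037],-89.7)
o=[]
for n in("top","side"):
    c=grab(n); np.savez(f"{n}1.npz",*c); p=proj(c,[.41,-.2,.02]).astype(int); x=max(p[0]-90,0);y=max(p[1]-90,0); print(x,y)
    o.append(cv2.resize(c[0][y:y+180,x:x+180],(400,400),interpolation=cv2.INTER_CUBIC) )
cv2.imwrite("pics/c2.png",np.hstack(o))
E
```

```text
t: 1.35
ee_pos: [0.4171, -0.144, 0.2903]
ee_rot: [-0.001, -0.211, 0.978, 0.001]
ft_force: [0.6, -0.0, -0.7]
grip_width: 0.999
t: 2.43
ee_pos: [0.4166, -0.1463, 0.2913]
ee_rot: [0.0, 0.71, -0.704, -0.0]
ft_force: [0.4, 0.8, 0.7]
grip_width: 1.0
yaw now -89.48 grasp now [ 0.4165 -0.1463  0.1363] width 85.0 t 2.43 F [0.4 0.8 0.7]
turn [0.0002 0.0001 0.0012] shift after [0.0545 0.0248 0.3973] shift before [0.0545 0.0247 0.3973]
139 184
94 113
```

View pics/c2.png

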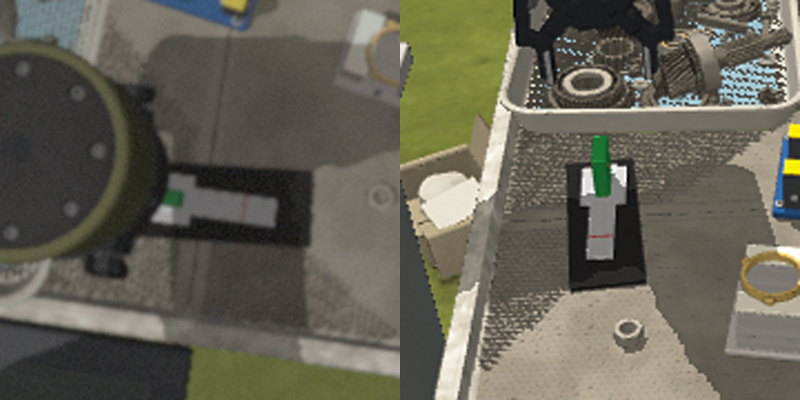

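The gripper (open) is above the handle; handle at (600,165) in the right crop, blade line and pad are clear. Descending to grip.

```bash
python3 -m handwheel '[[0,[0.03,0.013,0],[0,0,0]],[0,[0.025,0.012,0],[0,0,0]],[0,[0,0,0.05],[0,0,0]],[0,[0,0,0.07],[0,0,0]],[0,[0,0,0.07],[0,0,0]],[0,[0,0,0.07],[0,0,0]],[0,[0,0,0.06],[0,0,0]],[0,[0,0,0.04],[0,0,0]],[0,[0,0,0.025],[0,0,0]],[0,[0,0,0.015],[0,0,0]],[0,[0,0,0],[0,0,0]]]'
python3 -m handwheel '[[0.5,[0,0,0],[0,0,0]],[0.7,[0,0,0],[0,0,0]],[1,[0,0,0],[0,0,0]],[1,[0,0,0],[0,0,0]],[1,[0,0,0],[0,0,0]],[1,[0,0,0],[0,0,0]],[1,[0,0,0],[0,0,0]],[1,[0,0,0],[0,0,0]],[1,[0,0,0],[0,0,0]],[1,[0,0,0],[0,0,0]],[1,[0,0,0],[0,0,0]],[1,[0,0,0],[0,0,0]]]' 80
python3 -c "
from h import *
deltas([.4105,-.160,.036],-89.7)"
```

```text
t: 3.45
ee_pos: [0.4105, -0.1602, 0.1912]
ee_rot: [0.0, 0.709, -0.705, -0.0]
ft_force: [0.3, 0.4, 0.2]
grip_width: 1.0
t: 4.45
ee_pos: [0.4108, -0.1601, 0.1921]
ee_rot: [-0.0, 0.709, -0.705, 0.0]
ft_force: [-1.1, 1.1, 4.8]
grip_width: 0.176
yaw now -89.71 grasp now [ 0.4109 -0.1601  0.0371] width 15.0 t 4.45 F [-1.1  1.1  4.8]
turn [-0.0002 -0.     -0.    ] shift after [-0.0004  0.0011  0.0043] shift before [-0.0004  0.0011  0.0043]
```

```bash
python3 -m handwheel '[[1,[0,0,-0.02],[0,0,0]],[1,[0,0,-0.04],[0,0,0]],[1,[0,0,-0.06],[0,0,0]],[1,[0,0,-0.07],[0,0,0]],[1,[0,0,-0.07],[0,0,0]],[1,[0,0,-0.06],[0,0,0]],[1,[0,0,-0.05],[0,0,0]],[1,[0,0,-0.03],[0,0,0]],[1,[0,0,0],[0,0,-0.014]],[1,[0,0,0],[0,0,-0.028]],[1,[0,0,0],[0,0,-0.028]],[1,[0,0,0],[0,0,-0.028]],[1,[0,0,0],[0,0,-0.028]],[1,[0,0,0],[0,0,-0.028]],[1,[0,0,0],[0,0,-0.028]],[1,[0,0,0],[0,0,-0.028]],[1,[0,0,0],[0,0,-0.028]]]'
python3 -m handwheel '[[1,[0,0,0],[0,0,-0.028]],[1,[0,0,0],[0,0,-0.028]],[1,[0,0,0],[0,0,-0.028]],[1,[0,0,0],[0,0,-0.028]],[1,[0,0,0],[0,0,-0.028]],[1,[0,0,0],[0,0,-0.028]],[1,[0,0,0],[0,0,-0.028]],[1,[0,0,0],[0,0,-0.004]],[1,[0,0,0],[0,0,0]]]'
python3 -c "
from h import *
deltas([.4161,-.331,.11],-10.8)"
```

```text
t: 5.87
ee_pos: [0.4104, -0.1601, 0.2912]
ee_rot: [0.0, 0.918, -0.396, -0.001]
ft_force: [-0.3, -0.4, -1.9]
grip_width: 0.177
t: 6.62
ee_pos: [0.4105, -0.1601, 0.2914]
ee_rot: [-0.0, 0.995, -0.096, -0.0]
ft_force: [-0.4, 0.2, -1.3]
grip_width: 0.177
yaw now -10.97 grasp now [ 0.4103 -0.1601  0.1364] width 15.1 t 6.62 F [-0.4  0.2 -1.3]
turn [-0.      0.0003 -0.001 ] shift after [0.1501 0.6672 0.1055] shift before [0.1522 0.6667 0.1053]
```

```bash
python3 -m handwheel '[[1,[0.008,0.033,0.005],[0,0,0]],[1,[0.016,0.07,0.01],[0,0,0]],[1,[0.016,0.07,0.01],[0,0,0]],[1,[0.016,0.07,0.01],[0,0,0]],[1,[0.016,0.07,0.01],[0,0,0]],[1,[0.016,0.07,0.01],[0,0,0]],[1,[0.016,0.07,0.01],[0,0,0]],[1,[0.016,0.07,0.01],[0,0,0]],[1,[0.016,0.07,0.01],[0,0,0]],[1,[0.008,0.04,0.01],[0,0,0]],[1,[0.008,0.03,0.01],[0,0,0]],[1,[0,0.004,0],[0,0,-0.001]],[1,[0,0,0],[0,0,0]]]'
python3 - <<'E'
from meas import *
deltas([.4161,-.331,.074],-10.8)
s=arm.sense(); g=s["ee_pos"]-[0,0,.155]
zt=g[2]-.032+.004
cams={}
o=[]
for n in("top","side"):
    c=grab(n); np.savez(f"{n}2.npz",*c); p=proj(c,[.5,-.35,.06]).astype(int); x=max(p[0]-75,0);y=max(p[1]-75,0); print(n,x,y)
    o.append(cv2.resize(c[0][y:y+150,x:x+150],(400,400),interpolation=cv2.INTER_CUBIC))
    roi=(x,y,x+150,y+150)
    I=c[0].astype(float); e=I[:,:,2]-I[:,:,1]; q=proj(c,g+np.array([.08*.982,-.08*.187,zt-g[2]])); print("exp redline px",q)
    X,Y=int(q[0])-12,int(q[1])-12;k=e[Y:Y+24,X:X+24]; ys,xs=np.nonzero(k>30); 
    if len(xs): w=k[ys,xs];p=(X+(xs*w).sum()/w.sum(),Y+(ys*w).sum()/w.sum()); print("red",len(xs),np.round(p,1),ray(c,p,zt).round(4))
    show(c,"ring",(12,70,60),(30,255,255),.060,100,roi)
    for th in (135,150): show(c,"white",(0,0,th),(180,50,255),.056,60,roi)
cv2.imwrite("pics/c3.png",np.hstack(o))
E
```

```text
t: 7.7
ee_pos: [0.4163, -0.3312, 0.265]
ee_rot: [-0.0, 0.996, -0.094, -0.0]
ft_force: [-0.5, 0.2, -1.5]
grip_width: 0.173
yaw now -10.74 grasp now [ 0.4162 -0.3311  0.11  ] width 14.7 t 7.7 F [-0.5  0.2 -1.5]
turn [-0.0001  0.0003  0.0003] shift after [-0.0009 -0.0005  0.144 ] shift before [-0.0008 -0.0004  0.144 ]
top 233 165
exp redline px [307.63789146 241.94496051]
ring 4656.0 [266.  257.6] [ 0.4576 -0.2688] [0.2544 0.15  ] -162.8
ring 564.0 [317. 209.] [ 0.5672 -0.3598] [0.0596 0.0549] -37.0
ring 251.0 [247.1 175.9] [ 0.6158 -0.2075] [0.0562 0.024 ] -9.4
white 500.0 [348.5 175. ] [ 0.6491 -0.4175] [0.1411 0.0433] -81.7
white 389.5 [282.9 175.3] [ 0.6289 -0.2815] [0.0896 0.0635] -29.5
white 178.0 [302.8 202.8] [ 0.5767 -0.3297] [0.0569 0.0196] -11.0
white 126.0 [330.4 212.3] [ 0.565  -0.3885] [0.0566 0.0188] -11.8
side 151 160
exp redline px [223.1544714 225.5970318]
red 12 [222.5 225.3] [ 0.4936 -0.3452  0.082 ]
ring 543.0 [262. 238.] [ 0.5679 -0.3617] [0.0656 0.059 ] -96.4
ring 180.0 [280.  188.2] [ 0.6199 -0.2121] [0.0606 0.0273] -9.6
ring 154.5 [281.6 172.2] [ 0.6302 -0.1543] [0.0617 0.0265] -10.9
white 4006.5 [237.7 238.5] [ 0.5249 -0.3376] [0.3051 0.3005] 35.4
white 1185.0 [174.5 294.5] [ 0.4077 -0.4834] [0.0827 0.0625] -4.2
white 120.5 [293.  175.5] [ 0.6556 -0.1611] [0.1173 0.0329] -98.6
white 113.5 [232.5 161.5] [ 0.5213 -0.0981] [0.1722 0.0122] -4.5
white 2911.5 [250.8 206.1] [ 0.554  -0.2508] [0.2459 0.225 ] -97.9
white 1185.0 [174.5 294.5] [ 0.4077 -0.4834] [0.0827 0.0625] -4.2
white 184.0 [260.8 249.6] [ 0.5632 -0.3891] [0.0609 0.0263] -12.5
white 110.5 [293.5 176. ] [ 0.6564 -0.1632] [0.1132 0.0305] -98.6
```

View pics/c3.png

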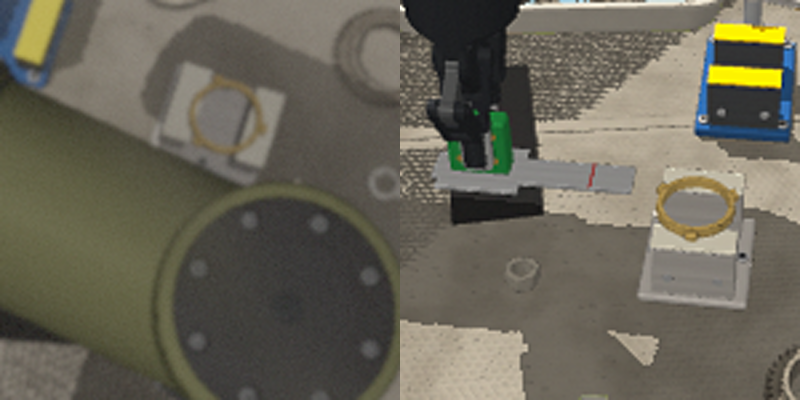

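```bash
python3 -m handwheel '[[1,[0,0,0.03],[0,0,0]],[1,[0,0,0.05],[0,0,0]],[1,[0,0,0.04],[0,0,0]],[1,[0,0,0.024],[0,0,0]],[1,[0,0,0],[0,0,0]],[1,[0.02,0,0],[0,0,0]],[1,[0.035,0,0],[0,0,0]],[1,[0.035,0,0],[0,0,0]],[1,[0.035,0,0],[0,0,0]],[1,[0.035,0,0],[0,0,0]],[1,[0.035,0,0],[0,0,0]],[1,[0.035,0,0],[0,0,0]],[1,[0.035,0,0],[0,0,0]],[1,[0.025,0,0],[0,0,0]],[1,[0.01,0,0],[0,0,0]],[1,[0,0,0],[0,0,0]]]'
cat > look.py <<'E'
import sys
from meas import *
# ring: hole/outer centre from brass mask ; red line
def ringc(cam,z,roi):
    m=cv2.inRange(cv2.cvtColor(cam[0],cv2.COLOR_BGR2HSV),(12,70,60),(30,255,255)); k=np.zeros_like(m); k[roi[1]:roi[3],roi[0]:roi[2]]=1
    ys,xs=np.nonzero(m*k); P=np.array([ray(cam,(x,y),z)[:2] for x,y in zip(xs,ys)])
    A=np.c_[2*P,np.ones(len(P))]; s=np.linalg.lstsq(A,(P**2).sum(1),rcond=None)[0]; return s[:2].round(4),round(float(np.sqrt(s[2]+s[:2]@s[:2])),4),len(P)
def redl(cam,g,yaw,drop,out=12):
    q=g+np.array([.08*np.cos(yaw),.08*np.sin(yaw),-drop]); p=proj(cam,q); X,Y=int(p[0])-out,int(p[1])-out
    I=cam[0].astype(int); e=(I[:,:,2]-I[:,:,1])[Y:Y+2*out,X:X+2*out]; b=(I[:,:,1]-I[:,:,0])[Y:Y+2*out,X:X+2*out]
    ys,xs=np.nonzero((e>30)&(b<20)); 
    return (len(xs), ray(cam,(X+xs.mean(),Y+ys.mean()),q[2]).round(4) if len(xs) else None, q.round(4))
E
python3 - <<'E'
from look import *
s=arm.sense(); deltas([.4921,-.3455,.074],-10.8); g=s["ee_pos"]-[0,0,.155]
o=[]
for n in("top","side"):
    c=grab(n); np.savez(f"{n}3.npz",*c); p=proj(c,[.568,-.361,.06]).astype(int); r=(p[0]-22,p[1]-22,p[0]+22,p[1]+22)
    print(n,ringc(c,.060,r),redl(c,g,np.radians(-10.8),.028))
    if n=="side": cv2.imwrite("pics/c4.png",cv2.resize(c[0][p[1]-60:p[1]+50,p[0]-75:p[0]+45],(600,550),interpolation=cv2.INTER_CUBIC))
E
```

```text
t: 9.13
ee_pos: [0.4906, -0.345, 0.2291]
ee_rot: [-0.0, 0.996, -0.093, -0.0]
ft_force: [-0.4, 0.2, -1.6]
grip_width: 0.175
yaw now -10.69 grasp now [ 0.4905 -0.345   0.0741] width 14.9 t 9.13 F [-0.4  0.2 -1.6]
turn [-0.      0.0002  0.0006] shift after [0.0062 0.0007 0.0005] shift before [0.0062 0.0007 0.0005]
top (array([ 0.5707, -0.341 ]), 0.0306, 680) (0, None, array([ 0.5692, -0.36  ,  0.0461]))
side (array([ 0.5666, -0.3596]), 0.0269, 314) (10, array([ 0.5681, -0.3567,  0.0461]), array([ 0.5692, -0.36  ,  0.0461]))
```

View pics/c4.png

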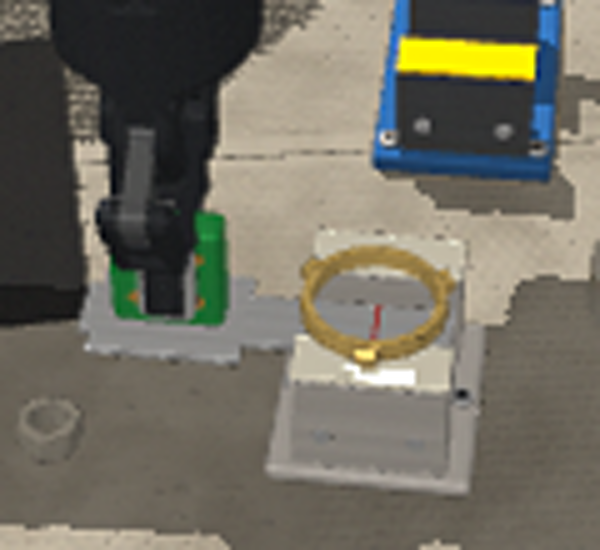

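The blade is under the ring, with the red line at (376,320), about the middle of the ring. Small pull back of 1.5 mm, then a gentle lift.

```bash
python3 -m handwheel '[[1,[-0.006,0,0],[0,0,0]],[1,[0,0,-0.008],[0,0,0]],[1,[0,0,-0.008],[0,0,0]],[1,[0,0,-0.008],[0,0,0]],[1,[0,0,-0.006],[0,0,0]],[1,[0,0,-0.004],[0,0,0]],[1,[0,0,-0.004],[0,0,0]],[1,[0,0,-0.004],[0,0,0]],[1,[0,0,-0.004],[0,0,0]],[1,[0,0,-0.006],[0,0,0]],[1,[0,0,-0.008],[0,0,0]],[1,[0,0,-0.01],[0,0,0]],[1,[0,0,-0.012],[0,0,0]],[1,[0,0,-0.014],[0,0,0]],[1,[0,0,-0.016],[0,0,0]],[1,[0,0,-0.016],[0,0,0]],[1,[0,0,-0.014],[0,0,0]],[1,[0,0,-0.01],[0,0,0]],[1,[0,0,-0.005],[0,0,0]],[1,[0,0,0],[0,0,0]]]'
python3 - <<'E'
from look import *
s=arm.sense(); deltas([.6265-.08*.983,-.1788+.08*.184,.11],-10.6); g=s["ee_pos"]-[0,0,.155]
q=g+np.array([.08*.983,-.08*.187,-.02])
for n in("top","side"):
    c=grab(n); p=proj(c,q).astype(int); r=(p[0]-24,p[1]-24,p[0]+24,p[1]+24)
    print(n,ringc(c,q[2],r),redl(c,g,np.radians(-10.8),.028))
    if n=="side": cv2.imwrite("pics/c5.png",cv2.resize(c[0][p[1]-60:p[1]+50,p[0]-75:p[0]+45],(600,550),interpolation=cv2.INTER_CUBIC))
E
```

```text
t: 10.9
ee_pos: [0.4887, -0.3447, 0.2691]
ee_rot: [0.0, 0.996, -0.093, 0.0]
ft_force: [-0.7, 0.1, -2.7]
grip_width: 0.178
yaw now -10.69 grasp now [ 0.4888 -0.3448  0.1141] width 15.2 t 10.9 F [-0.7  0.1 -2.7]
turn [ 0.     -0.0001 -0.0005] shift after [ 0.0996 -0.7538  0.0163] shift before [ 0.0983 -0.7539  0.0163]
top (array([ 0.57  , -0.3409]), 0.0325, 934) (0, None, array([ 0.5673, -0.3597,  0.0861]))
side (array([ 0.5665, -0.3645]), 0.0265, 322) (13, array([ 0.5658, -0.3593,  0.0861]), array([ 0.5673, -0.3597,  0.0861]))
```

View pics/c5.png

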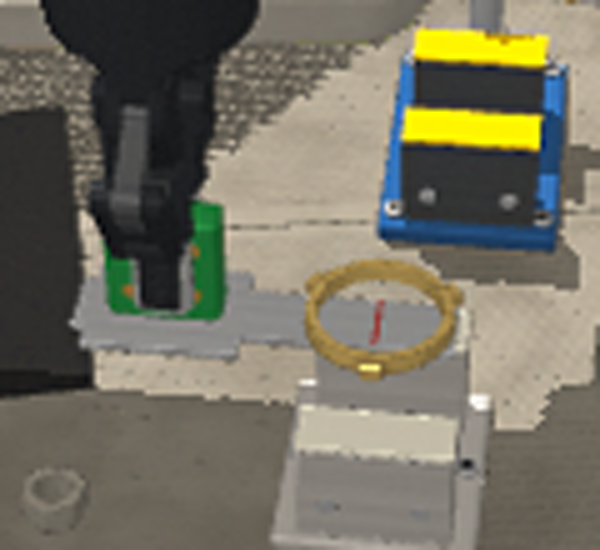

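```bash
python3 -m handwheel '[[1,[0.001,-0.008,0],[0,0,0]],[1,[0.002,-0.016,0],[0,0,0]],[1,[0.003,-0.024,0],[0,0,0]],[1,[0.004,-0.032,0],[0,0,0]],[1,[0.005,-0.04,0],[0,0,0]],[1,[0.005,-0.04,0],[0,0,0]],[1,[0.005,-0.04,0],[0,0,0]],[1,[0.005,-0.04,0],[0,0,0]],[1,[0.005,-0.04,0],[0,0,0]],[1,[0.005,-0.04,0],[0,0,0]],[1,[0.005,-0.04,0],[0,0,0]],[1,[0.005,-0.04,0],[0,0,0]],[1,[0.005,-0.04,0],[0,0,0]],[1,[0.005,-0.04,0],[0,0,0]],[1,[0.005,-0.04,0],[0,0,0]],[1,[0.005,-0.04,0],[0,0,0]],[1,[0.004,-0.032,0],[0,0,0]],[1,[0.003,-0.024,0],[0,0,0]],[1,[0.002,-0.016,0],[0,0,0]],[1,[0.001,-0.008,0],[0,0,0]]]'
python3 - <<'E'
from look import *
s=arm.sense(); deltas([.6265-.08*.983,-.1788+.08*.184,.11],-10.6); g=s["ee_pos"]-[0,0,.155]
q=g+np.array([.08*.983,-.08*.187,-.02])
for n in("top","side"):
    c=grab(n); p=proj(c,q).astype(int); r=(p[0]-24,p[1]-24,p[0]+24,p[1]+24)
    if n=="side": print(ringc(c,q[2],r),redl(c,g,np.radians(-10.8),.028))
    if n=="side": cv2.imwrite("pics/c6.png",cv2.resize(c[0][p[1]-60:p[1]+50,p[0]-75:p[0]+45],(600,550),interpolation=cv2.INTER_CUBIC))
    show(c,"yellow",(22,170,90),(32,255,255),.056,30,(180,110,320,225))
E
```

```text
t: 12.67
ee_pos: [0.5382, -0.1907, 0.2687]
ee_rot: [-0.0, 0.996, -0.093, -0.0]
ft_force: [-0.5, -0.2, -2.5]
grip_width: 0.176
yaw now -10.67 grasp now [ 0.5382 -0.1907  0.1137] width 15.0 t 12.67 F [-0.5 -0.2 -2.5]
turn [-0.      0.     -0.0004] shift after [ 0.0184 -0.1117  0.0147] shift before [ 0.0183 -0.1117  0.0147]
(array([ 0.6173, -0.2222]), 0.0333, 516) (8, array([ 0.6152, -0.2071,  0.0857]), array([ 0.6168, -0.2057,  0.0857]))
yellow 153.0 [280.  188.5] [ 0.6206 -0.2082] [0.057  0.0246] -4.4
```

View pics/c6.png

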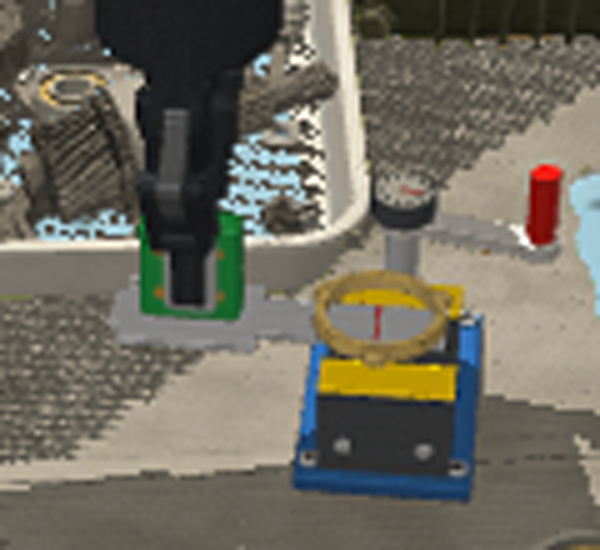

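```bash
python3 -m handwheel '[[1,[0.001,-0.008,0],[0,0,0]],[1,[0.003,-0.016,0],[0,0,0]],[1,[0.004,-0.022,0],[0,0,0]],[1,[0.004,-0.024,0],[0,0,0]],[1,[0.004,-0.022,0],[0,0,0]],[1,[0.003,-0.016,0],[0,0,0]],[1,[0.001,-0.01,0],[0,0,-0.0004]],[1,[0,0,0.008],[0,0,0]],[1,[0,0,0.012],[0,0,0]],[1,[0,0,0.012],[0,0,0]],[1,[0,0,0.012],[0,0,0]],[1,[0,0,0.012],[0,0,0]],[1,[0,0,0.012],[0,0,0]],[1,[0,0,0.008],[0,0,0]],[1,[0,0,0.004],[0,0,0]],[1,[0,0,0],[0,0,0]]]'
python3 - <<'E'
from look import *
s=arm.sense(); deltas([.5484,-.1627,.094],-10.6); g=s["ee_pos"]-[0,0,.155]
q=g+np.array([.08*.983,-.08*.185,-.02])
c=grab("side"); p=proj(c,q).astype(int); print(redl(c,g,np.radians(-10.6),.028))
A=cv2.resize(c[0][p[1]-40:p[1]+40,p[0]-40:p[0]+40],(400,400),interpolation=cv2.INTER_CUBIC)
c=grab("top"); p=proj(c,q).astype(int)
B=cv2.resize(c[0][p[1]-40:p[1]+40,p[0]-40:p[0]+40],(400,400),interpolation=cv2.INTER_CUBIC)
cv2.imwrite("pics/c7.png",np.hstack([A,B]))
E
```

```text
t: 14.1
ee_pos: [0.5483, -0.1632, 0.2483]
ee_rot: [-0.0, 0.996, -0.093, -0.0]
ft_force: [-0.2, 0.7, -2.3]
grip_width: 0.179
yaw now -10.63 grasp now [ 0.5482 -0.1632  0.0933] width 15.2 t 14.1 F [-0.2  0.7 -2.3]
turn [ 0.      0.0002 -0.0002] shift after [-0.     -0.0019 -0.0028] shift before [-0.     -0.0019 -0.0028]
(8, array([ 0.6253, -0.1798,  0.0653]), array([ 0.627 , -0.1779,  0.0653]))
```

View pics/c7.png

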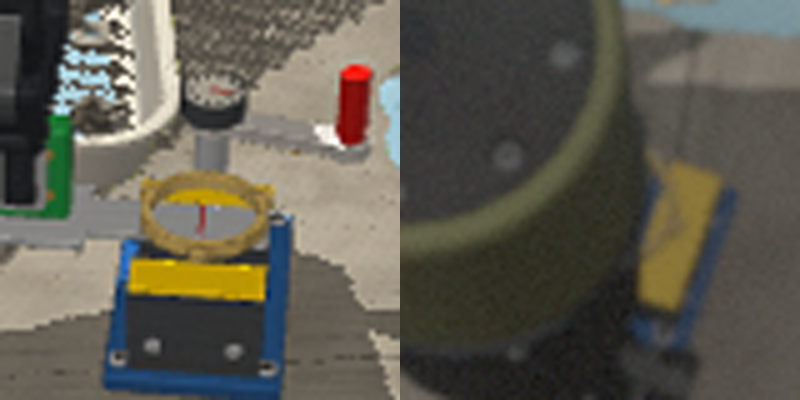

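```bash
python3 -m handwheel '[[1,[0,0,0.006],[0,0,0]],[1,[0,0,0.008],[0,0,0]],[1,[0,0,0.007],[0,0,0]],[1,[0,0,0.004],[0,0,0]],[1,[0,0,0],[0,0,0]]]'
python3 - <<'E'
from look import *
s=arm.sense(); deltas([.5484,-.1627,.087],-10.6); g=s["ee_pos"]-[0,0,.155]
c=grab("side"); zc=g[2]-.024
print("ring z est",zc,"px pred at target",proj(c,[.626,-.1785,zc]),proj(c,[.626,-.1785,.06]))
x0,y0=255,155
I=c[0][y0:y0+55,x0:x0+55]
m=cv2.inRange(cv2.cvtColor(I,cv2.COLOR_BGR2HSV),(12,60,60),(24,215,255))
A=cv2.resize(I,(550,550),interpolation=cv2.INTER_NEAREST); B=cv2.cvtColor(cv2.resize(m,(250,250),interpolation=cv2.INTER_NEAREST),cv2.COLOR_GRAY2BGR)
o=np.zeros((550,800,3),np.uint8);o[:,:550]=A;o[:250,550:]=B;cv2.imwrite("pics/c8.png",o)
E
```

```text
t: 14.62
ee_pos: [0.5483, -0.1631, 0.2419]
ee_rot: [-0.0, 0.996, -0.093, -0.0]
ft_force: [-0.0, 0.7, -2.9]
grip_width: 0.178
yaw now -10.63 grasp now [ 0.5482 -0.1631  0.0869] width 15.1 t 14.62 F [-0.   0.7 -2.9]
turn [-0.      0.0002 -0.0001] shift after [ 0.0001 -0.0018 -0.0003] shift before [ 0.0001 -0.0018 -0.0003]
ring z est 0.0629372777494159 px pred at target [280.96179085 177.61007765] [280.91659545 178.66820031]
```

View pics/c8.png

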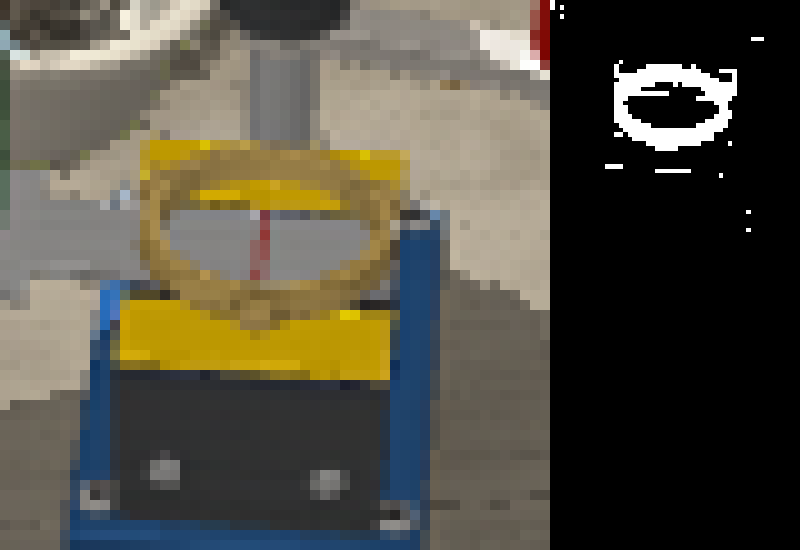

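```bash
python3 -m handwheel '[[1,[-0.004,0,0],[0,0,0]],[1,[0,0,0.004],[0,0,0]],[1,[0,0,0.004],[0,0,0]],[1,[0,0,0.004],[0,0,0]],[1,[0,0,0.004],[0,0,0]],[1,[0,0,0.004],[0,0,0]],[1,[0,0,0.006],[0,0,0]],[1,[0,0,0.008],[0,0,0]],[1,[0,0,0.01],[0,0,0]],[1,[0,0,0.01],[0,0,0]],[1,[0,0,0.006],[0,0,0]],[1,[0,0,0],[0,0,0]],[1,[0,0,0],[0,0,0]]]'
python3 - <<'E'
from look import *
s=arm.sense(); deltas([.4345,-.1416,.071],-10.6)
c=grab("side"); x0,y0=255,155
I=c[0][y0:y0+55,x0:x0+55]; T=c[0][140:240,150:300]
o=np.zeros((550,800,3),np.uint8);o[:,:550]=cv2.resize(I,(550,550),interpolation=cv2.INTER_NEAREST); o[:166,550:]=cv2.resize(T,(250,166));cv2.imwrite("pics/c9.png",o)
E
```

```text
t: 15.75
ee_pos: [0.5474, -0.163, 0.2273]
ee_rot: [0.0, 0.996, -0.093, -0.0]
ft_force: [-0.7, -0.4, -0.9]
grip_width: 0.179
yaw now -10.62 grasp now [ 0.5473 -0.163   0.0723] width 15.2 t 15.75 F [-0.7 -0.4 -0.9]
turn [ 0.      0.0001 -0.0001] shift after [-0.4596 -0.0009  0.0051] shift before [-0.4596 -0.0007  0.0053]
```

View pics/c9.png

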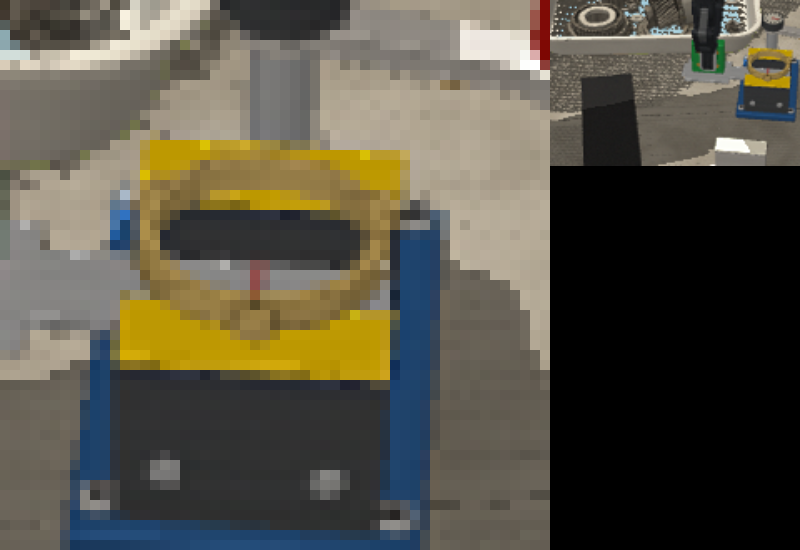

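Ring lies centred on the rails (crop centre ≈(266,238), seat ≈(265,241)), blade free beneath. Drawing out, then lifting and returning over the pad.

```bash
python3 -m handwheel '[[1,[-0.012,0,0],[0,0,0]],[1,[-0.024,0,0],[0,0,0]],[1,[-0.036,0,0],[0,0,0]],[1,[-0.036,0,0],[0,0,0]],[1,[-0.036,0,0],[0,0,0]],[1,[-0.036,0,0],[0,0,0]],[1,[-0.036,0,0],[0,0,0]],[1,[-0.036,0,0],[0,0,0]],[1,[-0.036,0,0],[0,0,0]],[1,[-0.036,0,0],[0,0,0]],[1,[-0.036,0,0],[0,0,0]],[1,[-0.036,0,0],[0,0,0]],[1,[-0.036,0,0],[0,0,0]],[1,[-0.024,0,0],[0,0,0]],[1,[-0.012,0,0],[0,0,0]],[1,[0,0,-0.03],[0,0,0]],[1,[0,0,-0.05],[0,0,0]],[1,[0,0,-0.06],[0,0,0]],[1,[0,0,-0.05],[0,0,0]],[1,[0,0,-0.03],[0,0,0]]]'
python3 - <<'E'
from look import *
deltas([.4108,-.160,.12],-89.7)
c=grab("side"); x0,y0=255,155
I=c[0][y0:y0+55,x0:x0+55]
m=cv2.inRange(cv2.cvtColor(I,cv2.COLOR_BGR2HSV),(12,60,60),(24,215,255)); ys,xs=np.nonzero(m); print("ring px",xs.min()+255,xs.max()+255,ys.min()+155,ys.max()+155, np.median(xs)+255)
E
```

```text
t: 17.47
ee_pos: [0.4329, -0.1415, 0.2847]
ee_rot: [0.0, 0.996, -0.093, 0.001]
ft_force: [-0.1, 0.8, -0.8]
grip_width: 0.173
yaw now -10.62 grasp now [ 0.4332 -0.1415  0.1297] width 14.7 t 17.47 F [-0.1  0.8 -0.8]
turn [-0.0006 -0.0006  0.4393] shift after [0.0736 0.0887 0.0389] shift before [-0.0732  0.089   0.0387]
ring px 255 301 156 205 282.0
```

```bash
python3 -m handwheel '[[1,[0,0,0],[0,0,0.012]],[1,[0,0,0],[0,0,0.025]],[1,[0,0,0],[0,0,0.03]],[1,[0,0,0],[0,0,0.03]],[1,[0,0,0],[0,0,0.03]],[1,[0,0,0],[0,0,0.03]],[1,[0,0,0],[0,0,0.03]],[1,[0,0,0],[0,0,0.03]],[1,[0,0,0],[0,0,0.03]],[1,[0,0,0],[0,0,0.03]],[1,[0,0,0],[0,0,0.03]],[1,[0,0,0],[0,0,0.03]],[1,[0,0,0],[0,0,0.03]],[1,[0,0,0],[0,0,0.03]],[1,[0,0,0],[0,0,0.02]],[1,[0,0,0],[0,0,0.008]],[1,[0,0,0],[0,0,0]]]'
python3 -c "
from h import *
deltas([.409,-.167,.0375],-87)"
```

```text
t: 18.93
ee_pos: [0.4324, -0.1414, 0.2819]
ee_rot: [0.0, 0.724, -0.689, -0.0]
ft_force: [-0.1, -0.1, -1.2]
grip_width: 0.179
yaw now -87.18 grasp now [ 0.4323 -0.1413  0.1269] width 15.2 t 18.93 F [-0.1 -0.1 -1.2]
turn [ 0.0003  0.0001 -0.001 ] shift after [0.0975 0.099  0.3578] shift before [0.0979 0.0984 0.3578]
```

```bash
python3 -m handwheel '[[1,[0.02,0.02,0],[0,0,0]],[1,[0.03,0.03,0],[0,0,0]],[1,[0.03,0.03,0],[0,0,0]],[1,[0.018,0.018,0],[0,0,0]],[1,[0,0,0.03],[0,0,0]],[1,[0,0,0.05],[0,0,0]],[1,[0,0,0.06],[0,0,0]],[1,[0,0,0.06],[0,0,0]],[1,[0,0,0.05],[0,0,0]],[1,[0,0,0.04],[0,0,0]],[1,[0,0,0.03],[0,0,0]],[1,[0,0,0.018],[0,0,0]],[1,[0,0,0.006],[0,0,0]],[1,[0,0,0.005],[0,0,0]],[1,[0,0,0],[0,0,0]]]'
python3 -c "
from h import *
deltas([.409,-.167,.0371],-87)"
```

```text
t: 20.18
ee_pos: [0.4094, -0.1671, 0.1955]
ee_rot: [-0.0, 0.725, -0.689, 0.0]
ft_force: [-0.1, 0.3, -2.0]
grip_width: 0.173
yaw now -87.12 grasp now [ 0.4095 -0.1671  0.0405] width 14.7 t 20.18 F [-0.1  0.3 -2. ]
turn [-0.0002 -0.     -0.0007] shift after [-0.0004  0.0015  0.0135] shift before [-0.0004  0.0015  0.0135]
```

```bash
python3 -m handwheel '[[1,[0,0,0.004],[0,0,0]],[1,[0,0,0.004],[0,0,0]],[1,[0,0,0.004],[0,0,0]],[1,[0,0,0.003],[0,0,0]],[1,[0,0,0],[0,0,0]],[1,[0,0,0],[0,0,0]]]'
```

```text
t: 20.68
ee_pos: [0.4094, -0.1671, 0.1921]
ee_rot: [-0.0, 0.725, -0.689, 0.0]
ft_force: [-2.2, 1.6, 3.5]
grip_width: 0.177
```

```bash
python3 -m handwheel '[[0.7,[0,0,0],[0,0,0]],[0.4,[0,0,0],[0,0,0]],[0,[0,0,0],[0,0,0]],[0,[0,0,0],[0,0,0]],[0,[0,0,0],[0,0,0]],[0,[0,0,0],[0,0,0]],[0,[0,0,0],[0,0,0]],[0,[0,0,0],[0,0,0]],[0,[0,0,-0.03],[0,0,0]],[0,[0,0,-0.06],[0,0,0]],[0,[0,0,-0.08],[0,0,0]],[0,[0,0,-0.08],[0,0,0]],[0,[0,0,-0.08],[0,0,0]],[0,[0,0,-0.08],[0,0,0]],[0,[0,0,-0.08],[0,0,0]],[0,[0,0,-0.06],[0,0,0]],[0,[0,0,-0.03],[0,0,0]]]' 30
python3 - <<'E'
from look import *
s=arm.sense();print(s["joints"].round(2))
h=np.array([.626,-.1785])+.065*np.array([np.sin(np.radians(10.6)),np.cos(np.radians(10.6))]); print("hinge",h)
T=load("top0.npz");S=load("side0.npz")
# knob: triangulate top cap px centre in both at z .1
c=grab("side"); np.savez("side4.npz",*c); show(c,"knob",(0,120,60),(8,255,255),.096,10,(255,140,325,220)); show(T,"knob",(0,100,50),(12,255,255),.1,5,(190,110,265,200))
show(c,"green",(40,100,50),(85,255,255),.03,10); show(c,"steel",(0,0,120),(180,60,255),.009,200,(165,175,215,250)); print(redl(c,np.array([.4094,-.1671,.037]),np.radians(-87.1),.028))
k=ray(c,(311,153.5),.096)[:2]; d=k-h; print("knob r",np.linalg.norm(d),"angle",np.degrees(np.arctan2(d[1],d[0]))+90+10.6)
A=cv2.resize(c[0][130:270,160:330],(680,560),interpolation=cv2.INTER_CUBIC);cv2.imwrite("pics/c10.png",A)
deltas([k[0],k[1],.2],0)
E
```

```text
t: 22.1
ee_pos: [0.4093, -0.1672, 0.3395]
ee_rot: [-0.001, 0.725, -0.689, 0.002]
ft_force: [0.3, -0.1, 0.9]
grip_width: 0.999
[ 0.07 -0.4  -0.42  0.   -1.55 -0.02]
hinge [ 0.63795684 -0.1146092 ]
knob 74.5 [311.  153.5] [ 0.6976 -0.1372] [0.0602 0.0137] -99.9
knob 36.5 [220.  127.5] [ 0.6983 -0.14  ] [0.0191 0.0119] -145.7
green 169.0 [184.  189.5] [ 0.4081 -0.1609] [0.0992 0.0188] -88.0
steel 328.0 [185.5 204. ] [ 0.4106 -0.1867] [0.1124 0.0447] -88.7
(15, array([ 0.4143, -0.2455,  0.009 ]), array([ 0.4134, -0.247 ,  0.009 ]))
knob r 0.06390180918439005 angle 79.3069956264956
yaw now -87.12 grasp now [ 0.4101 -0.1674  0.1848] width 85.2 t 22.15 F [0.3 0.1 2. ]
turn [-0.0009 -0.0013 -0.484 ] shift after [ 1.1523 -0.1178 -0.0608] shift before [-0.0598 -1.157  -0.056 ]
```

View pics/c10.png

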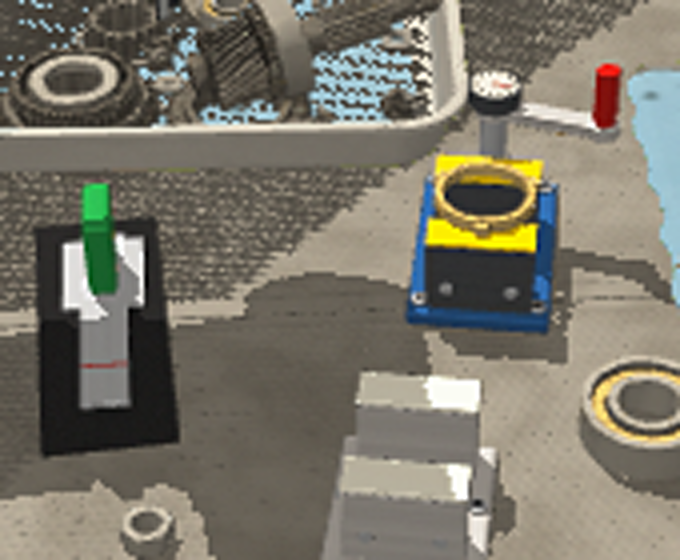

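Picture shows the lifter flat on the pad (~(105,330)), ring on both yellow rails (485,195), stand empty, knob at (607,95). That was my 12th view; from here I check numerically. Moving above the knob with the jaws part-closed as a cage.

```bash
python3 -m handwheel '[[0.3,[0,0,0],[0,0,-0.015]],[0.65,[0,0,0],[0,0,-0.03]],[0.65,[0,0,0],[0,0,-0.03]],[0.65,[0,0,0],[0,0,-0.03]],[0.65,[0,0,0],[0,0,-0.03]],[0.65,[0,0,0],[0,0,-0.03]],[0.65,[0,0,0],[0,0,-0.03]],[0.65,[0,0,0],[0,0,-0.03]],[0.65,[0,0,0],[0,0,-0.03]],[0.65,[0,0,0],[0,0,-0.03]],[0.65,[0,0,0],[0,0,-0.03]],[0.65,[0,0,0],[0,0,-0.03]],[0.65,[0,0,0],[0,0,-0.018]],[0.65,[0,0,0],[0,0,0]]]' 20
python3 -c "
from h import *
deltas([.698,-.139,.165],-22)"
```

```text
t: 23.32
ee_pos: [0.4091, -0.167, 0.3355]
ee_rot: [-0.0, 0.982, -0.188, -0.001]
ft_force: [0.6, 0.1, 0.2]
grip_width: 0.349
yaw now -21.67 grasp now [ 0.4089 -0.167   0.1805] width 29.7 t 23.32 F [0.6 0.1 0.2]
turn [0.0001 0.0004 0.0018] shift after [ 1.0296 -0.5369  0.0621] shift before [ 1.0327 -0.531   0.0606]
```

```bash
python3 -m handwheel '[[0.65,[0.03,-0.015,0],[0,0,0.0018]],[0.65,[0.06,-0.03,0],[0,0,0]],[0.65,[0.08,-0.042,0],[0,0,0]],[0.65,[0.08,-0.042,0],[0,0,0]],[0.65,[0.08,-0.042,0],[0,0,0]],[0.65,[0.08,-0.042,0],[0,0,0]],[0.65,[0.08,-0.042,0],[0,0,0]],[0.65,[0.08,-0.042,0],[0,0,0]],[0.65,[0.08,-0.042,0],[0,0,0]],[0.65,[0.08,-0.042,0],[0,0,0]],[0.65,[0.08,-0.042,0],[0,0,0]],[0.65,[0.08,-0.042,0],[0,0,0]],[0.65,[0.08,-0.042,0],[0,0,0]],[0.65,[0.04,-0.021,0],[0,0,0]],[0.65,[0.02,-0.009,0],[0,0,0]],[0.65,[0,0,0],[0,0,0]]]'
python3 - <<'E'
from look import *
deltas([.698,-.139,.101],-22)
c=grab("side"); show(c,"knob",(0,120,60),(8,255,255),.096,10,(255,130,330,220)); print(proj(c,[.698,-.139,.114]))
E
```

```text
t: 24.65
ee_pos: [0.6993, -0.1394, 0.3345]
ee_rot: [0.0, 0.981, -0.192, -0.001]
ft_force: [0.4, -0.4, -0.5]
grip_width: 0.352
yaw now -22.18 grasp now [ 0.699  -0.1394  0.1795] width 29.9 t 24.65 F [ 0.4 -0.4 -0.5]
turn [ 0.0003  0.0007 -0.001 ] shift after [-0.0054  0.0006  0.3139] shift before [-4.800e-03  3.000e-04  3.139e-01]
knob 74.0 [311.  153.5] [ 0.6976 -0.1372] [0.0602 0.0137] -99.9
[311.91554738 147.04405929]
```

```bash
python3 -m handwheel '[[0.65,[-0.005,0,0.02],[0,0,0]],[0.65,[0,0,0.04],[0,0,0]],[0.65,[0,0,0.05],[0,0,0]],[0.65,[0,0,0.05],[0,0,0]],[0.65,[0,0,0.05],[0,0,0]],[0.65,[0,0,0.04],[0,0,0]],[0.65,[0,0,0.03],[0,0,0]],[0.65,[0,0,0.02],[0,0,0]],[0.65,[0,0,0.012],[0,0,0]],[0.65,[0,0,0],[0,0,0]]]'
python3 - <<'E'
from look import *
deltas([.698,-.139,.101],-22)
c=grab("side"); show(c,"knob",(0,120,60),(8,255,255),.096,5,(255,130,330,220))
# arc plan: from alpha=-22 to -100.6 about hinge, centre leads the knob by 8 mm (pad gap)
h=np.array([.638,-.1146])
prev=None
al=np.radians(np.linspace(-22,-100.6,14)); d=al[0]-al[1]
# per-row tool-frame step for rotating about hinge, tool x radial: chord
print("step deg",np.degrees(d),"shift x",(.065*np.cos(d)-.065)/.25,"y (clockwise = tool +y)",.065*np.sin(d)/.25,"rz",np.degrees(d)/180)
E
```

```text
t: 25.53
ee_pos: [0.6971, -0.1391, 0.2577]
ee_rot: [0.0, 0.981, -0.192, -0.0]
ft_force: [0.6, 0.2, 0.3]
grip_width: 0.352
yaw now -22.11 grasp now [ 0.697  -0.1391  0.1027] width 30.0 t 25.53 F [0.6 0.2 0.3]
turn [ 0.0001  0.0003 -0.0006] shift after [ 0.0032 -0.0017  0.0069] shift before [ 0.0032 -0.0017  0.0069]
step deg 6.046153846153849 shift x -0.0014462834855140105 y (clockwise = tool +y) 0.02738568378819166 rz 0.033589743589743606
```

```bash
python3 -m handwheel '[[0.65,[0.004,0.015,0],[0,0,0]],[0.65,[0,0.015,0],[0,0,0]],[0.65,[-0.003,0.018,0],[0,0,0.0222]],[0.65,[-0.003,0.018,0],[0,0,0.0222]],[0.65,[-0.003,0.018,0],[0,0,0.0222]],[0.65,[-0.003,0.018,0],[0,0,0.0222]],[0.65,[-0.003,0.018,0],[0,0,0.0222]],[0.65,[-0.003,0.018,0],[0,0,0.0222]],[0.65,[0,0,0],[0,0,0]]]'
python3 - <<'E'
from look import *
h=np.array([.638,-.1146]); s=arm.sense(); deltas([.67,-.17,.103],-46)
d=s["ee_pos"][:2]-h; print("r",np.linalg.norm(d),"ang",np.degrees(np.arctan2(d[1],d[0])))
c=grab("side"); show(c,"knob",(0,120,60),(8,255,255),.096,5,(245,120,330,220))
E
```

```text
t: 26.33
ee_pos: [0.6768, -0.1675, 0.2592]
ee_rot: [-0.0, 0.92, -0.393, 0.0]
ft_force: [0.7, -0.4, -0.2]
grip_width: 0.35
yaw now -46.26 grasp now [ 0.677  -0.1675  0.1042] width 29.8 t 26.33 F [ 0.7 -0.4 -0.2]
turn [-0.0002 -0.0002 -0.0015] shift after [-0.0118  0.0265  0.005 ] shift before [-0.0117  0.0266  0.0049]
r 0.06563427147946733 ang -53.731587230988104
knob 55.0 [306.5 159.6] [ 0.6839 -0.16  ] [0.0595 0.0103] 77.8
```

```bash
python3 -m handwheel '[[0.65,[-0.003,0.018,0],[0,0,0.0222]],[0.65,[-0.003,0.018,0],[0,0,0.0222]],[0.65,[-0.003,0.018,0],[0,0,0.0222]],[0.65,[-0.003,0.018,0],[0,0,0.0222]],[0.65,[-0.003,0.018,0],[0,0,0.0222]],[0.65,[-0.003,0.018,0],[0,0,0.0222]],[0.65,[-0.003,0.018,0],[0,0,0.0222]],[0.65,[-0.003,0.018,0],[0,0,0.0222]],[0.65,[-0.003,0.018,0],[0,0,0.0222]],[0.65,[-0.003,0.018,0],[0,0,0.0222]],[0.65,[-0.003,0.018,0],[0,0,0.0222]],[0.65,[0,0,0],[0,0,0]]]'
cat > kn.py <<'E'
from look import *
h=np.array([.638,-.1146]); s=arm.sense(); deltas([.626,-.1785,.103],-100.6)
d=s["ee_pos"][:2]-h; print("r",np.linalg.norm(d),"ang",np.degrees(np.arctan2(d[1],d[0])))
c=grab("side"); show(c,"knob",(0,120,60),(8,255,255),.096,5,(245,120,330,220)); print("closed knob px",proj(c,[.626,-.1785,.096]))
E
python3 kn.py
```

```text
t: 27.38
ee_pos: [0.6295, -0.179, 0.2589]
ee_rot: [0.0, -0.707, 0.707, -0.0]
ft_force: [1.1, 0.4, 0.5]
grip_width: 0.347
yaw now -90.06 grasp now [ 0.6296 -0.179   0.1039] width 29.5 t 27.38 F [1.1 0.4 0.5]
turn [-0.0002  0.      0.0586] shift after [0.0005 0.0143 0.0037] shift before [-0.0021  0.0142  0.0037]
r 0.064993430690582 ang -97.4794281701283
knob 79.0 [287. 165.] [ 0.6382 -0.1771] [0.06   0.0133] -97.6
closed knob px [281.48174043 165.43692664]
```

```bash
python3 -m handwheel '[[0.65,[-0.001,0.009,0],[0,0,0.0111]],[0.65,[-0.001,0.009,0],[0,0,0.0111]],[0.65,[-0.001,0.009,0],[0,0,0.0111]],[0.65,[-0.001,0.009,0],[0,0,0.0111]],[0.65,[0,0.005,0],[0,0,0.006]],[0.65,[0,0,0],[0,0,0]]]'
python3 kn.py
```

```text
t: 27.93
ee_pos: [0.6197, -0.1773, 0.2586]
ee_rot: [0.0, -0.649, 0.76, -0.0]
ft_force: [-0.1, -0.6, 0.8]
grip_width: 0.351
yaw now -99.0 grasp now [ 0.6198 -0.1773  0.1036] width 29.9 t 27.93 F [-0.1 -0.6  0.8]
turn [-0.0001  0.      0.0089] shift after [ 0.0001 -0.0255  0.0025] shift before [ 0.0008 -0.0254  0.0025]
r 0.06531503507393419 ang -106.22719602791335
knob 75.5 [282.5 165. ] [ 0.6285 -0.1764] [0.06   0.0111] -97.1
closed knob px [281.48174043 165.43692664]
```

Nearly shut. Continuing in 1 mm steps until the force shows the stop.

```bash
for i in 1 2; do python3 -m handwheel '[[0.65,[0,0.004,0],[0,0,0.004]],[0.65,[0,0.004,0],[0,0,0.004]],[0.65,[0,0,0],[0,0,0]]]' | grep -E "ft|ee_pos"; done; python3 kn.py
```

```text
ee_pos: [0.6178, -0.177, 0.2584]
ft_force: [2.7, -0.5, -0.8]
ee_pos: [0.6168, -0.1765, 0.2585]
ft_force: [10.1, -1.6, -4.4]
yaw now -102.02 grasp now [ 0.6176 -0.1765  0.1035] width 29.7 t 28.48 F [10.1 -1.6 -4.4]
turn [-0.0016  0.0003 -0.0079] shift after [ 0.001  -0.0374  0.0022] shift before [ 0.0001 -0.0374  0.0024]
r 0.06543810247438983 ang -108.8601318350761
knob 73.5 [281.5 165. ] [ 0.6263 -0.1762] [0.06   0.0111] -97.1
closed knob px [281.48174043 165.43692664]
```

```bash
python3 -m handwheel '[[0.65,[0,-0.01,0],[0,0,0]],[0.65,[0,-0.012,0],[0,0,0]],[0.65,[0,-0.012,0],[0,0,0]],[0.65,[0,0,0],[0,0,0]],[0.65,[0,0,-0.03],[0,0,0]],[0.65,[0,0,-0.06],[0,0,0]],[0.65,[0,0,-0.08],[0,0,0]],[0.65,[0,0,-0.08],[0,0,0]],[0.65,[0,0,-0.08],[0,0,0]],[0.65,[0,0,-0.08],[0,0,0]],[0.65,[0,0,-0.08],[0,0,0]],[0.65,[0,0,-0.05],[0,0,0]],[0.65,[0,0,-0.02],[0,0,0]],[0.65,[0,0,0],[0,0,0]]]'
python3 kn.py
```

```text
t: 29.7
ee_pos: [0.6239, -0.1785, 0.3999]
ee_rot: [0.001, -0.629, 0.777, -0.001]
ft_force: [-0.3, -0.3, -0.6]
grip_width: 0.352
yaw now -101.99 grasp now [ 0.6243 -0.1785  0.2449] width 29.9 t 29.7 F [-0.3 -0.3 -0.6]
turn [-0.0007  0.0001 -0.0077] shift after [-0.0014 -0.0081  0.5676] shift before [-0.0014 -0.0069  0.5676]
r 0.06540425451067329 ang -102.40849226017241
knob 75.0 [282. 165.] [ 0.6274 -0.1763] [0.06   0.0133] -97.1
closed knob px [281.48174043 165.43692664]
```

```bash
python3 -c "
from h import *
deltas([.30,-.53,.25],-102)"
```

```text
yaw now -101.99 grasp now [ 0.624  -0.1783  0.2432] width 29.7 t 29.75 F [ 0.3  0.8 -0.7]
turn [0.     0.0002 0.    ] shift after [ 1.6452  0.9751 -0.0273] shift before [ 1.6451  0.9753 -0.0279]
```

```bash
python3 -m handwheel '[[0.65,[0.04,0.024,0],[0,0,0]],[0.65,[0.08,0.048,0],[0,0,0]],[0.65,[0.1,0.06,0],[0,0,0]],[0.65,[0.1,0.06,0],[0,0,0]],[0.65,[0.1,0.06,0],[0,0,0]],[0.65,[0.1,0.06,0],[0,0,0]],[0.65,[0.1,0.06,0],[0,0,0]],[0.65,[0.1,0.06,0],[0,0,0]],[0.65,[0.1,0.06,0],[0,0,0]],[0.65,[0.1,0.06,0],[0,0,0]],[0.65,[0.1,0.06,0],[0,0,0]],[0.65,[0.1,0.06,0],[0,0,0]],[0.65,[0.1,0.06,0],[0,0,0]],[0.65,[0.1,0.06,0],[0,0,0]],[0.65,[0.1,0.06,0],[0,0,0]],[0.65,[0.1,0.06,0],[0,0,0]],[0.65,[0.08,0.048,0],[0,0,0]],[0.65,[0.04,0.024,0],[0,0,0]],[0.65,[0,0,0],[0,0,0]]]'
python3 - <<'E'
from look import *
T0=load("top0.npz");S0=load("side0.npz");S4=load("side4.npz")
T=grab("top");S=grab("side")
def cen(c,lo,hi,roi):
    m=cv2.inRange(cv2.cvtColor(c[0],cv2.COLOR_BGR2HSV),lo,hi)[roi[1]:roi[3],roi[0]:roi[2]]; M=cv2.moments(m,True); return (roi[0]+M['m10']/M['m00'],roi[1]+M['m01']/M['m00'],M['m00'])
k=cen(S,(0,120,60),(8,255,255),(245,120,330,220)); print("knob side",k,ray(S,k,.096)); print("exp closed",proj(S,[.626,-.1785,.096]))
k=cen(T,(0,100,50),(12,255,255),(190,110,265,200)); print("knob top",k,ray(T,k,.1))
show(T,"green",(40,100,50),(85,255,255),.057,10,(180,245,290,305)); show(T,"lifter",(0,0,110),(180,60,255),.009,300,(192,258,280,292)); show(T,"pad",(0,0,0),(180,255,45),.005,300,(180,245,290,305))
for n,a,b,r in(("bearing top",T0,T,(280,132,320,172)),("nut top",T0,T,(300,260,322,282)),("bearing side",S0,S,(302,215,345,252)),("nut side",S0,S,(186,252,208,274)),("ring side vs after release",S4,S,(262,180,302,205))):
    d=np.abs(a[0][r[1]:r[3],r[0]:r[2]].astype(int)-b[0][r[1]:r[3],r[0]:r[2]]); print(n,"mean diff",d.mean().round(1),"max",d.max())
cv2.imwrite("pics/last.png",S[0])
m=cv2.inRange(cv2.cvtColor(T[0],cv2.COLOR_BGR2HSV),(12,60,60),(24,255,255))[150:195,205:260]; 
P=np.argwhere(m>0)
q=np.array([ray(T,(x+205,y+150),.062)[:2] for y,x in P]); print("ring top px",len(P), q.mean(0))
E
```

```text
t: 31.33
ee_pos: [0.2962, -0.5297, 0.3967]
ee_rot: [-0.0, -0.628, 0.778, 0.001]
ft_force: [0.2, -0.5, -0.1]
grip_width: 0.349
knob side (281.6020408163265, 164.32653061224488, 98.0) [ 0.62675537 -0.17438513  0.096     ]
exp closed [281.48174043 165.43692664]
knob top (232.7, 162.64, 50.0) [ 0.62867914 -0.17694067  0.1       ]
green 104.5 [213. 272.] [ 0.4107 -0.1688] [0.0401 0.0118] -81.7
lifter 730.5 [232.  274.2] [ 0.4125 -0.2048] [0.1459 0.0465] -87.4
pad 2647.0 [234.1 274.9] [ 0.4118 -0.2092] [0.1871 0.0674] -85.0
bearing top mean diff 2.8 max 12
nut top mean diff 1.9 max 8
bearing side mean diff 1.9 max 5
nut side mean diff 1.9 max 5
ring side vs after release mean diff 5.4 max 109
ring top px 327 [ 0.62827943 -0.18279619]
```

```bash
python3 - <<'E'
from look import *
S4=load("side4.npz");S=grab("side")
r=(264,186,300,200); d=np.abs(S4[0][r[1]:r[3],r[0]:r[2]].astype(int)-S[0][r[1]:r[3],r[0]:r[2]]); print("ring front arc diff",d.mean().round(1),d.max())
print(arm.sense()["t"]); print(arm.job_done())
E
```

```text
ring front arc diff 4.9 107
31.4833
the job is handed in; nothing more can be done
None
```

I completed every step in the order asked and handed the job in at about 31.5 s of the 61 s allowed. I can't confirm one thing from the final pictures: that the ring stayed put while the gauge arm swung over it.

- **Ring:** I lifted it level on the blade, carried it to the fixture and lowered it onto the yellow-topped rails. In the side picture taken just before I drew the blade out, it was within about 1–2 mm of centre. A picture after the lifter was put down still showed it on both rails.
- **Lifter:** It lies flat on the pad and is released. The last top picture puts it at about −87° against the pad's −85°, with its middle within about 5 mm of the pad's centre.
- **Gauge arm:** I pushed the knob until the wrist force rose to about 10 N at the stop, then backed off and lifted clear. Afterwards the side camera put the knob at the closed position to about 1 mm along the swing. The top camera read about 2–3 mm short (roughly 2°). The two views disagree by about the calibration error, and I took the force rise as proof of the stop.
- **Loose bearing and nut:** Their picture patches hardly changed between start and finish (mean difference under 3 grey levels), so they did not move.

**Failed check:** Comparing the ring's picture before and after the swing was inconclusive. It showed large local differences (up to 107–109 grey levels), which I put down to the gauge arm and its shadow now covering that view. The bar passes about 6 mm above the ring. I had used all 12 views by then, so I did not look at a final picture myself.

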